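Load and square a row of assay cartridges

TASK

Reload the white cartridge deck: put the two grey spent cartridges in the red waste tray, and lay each fresh cartridge lid up on the deck, lengthwise along the lane marked with its lid's colour and in the middle of that lane, between the black line and the blue bar or reaching over the line. Once all are loaded, pull the sprung blue bar by its knob right out to its stop and hold it there a moment so that it pushes the cartridges into one straight, even row with their far ends at the black line, then let it run fully home. Leave the row square and undisturbed, and do not disturb the small vial and the two loose yellow screw caps on the bench.

Things in the scene. Friction and masses are not known exactly. Their poses are not given: they have to be found in the camera images.
- deck: White loading deck, a fixed plate, top 12 mm above the bench; spans -110 to +140 mm along its x, +-160 mm along y. Origin: under it on the bench, mid-width; x points away from the robot (within 9 degrees), y left. Five lanes run along x, centred at y = -104, -52, 0, 52, 104 mm, parted by grey lines. Grey side rails (|y| 144-157, x -2 to 138 mm) rise to 34 mm above the bench.
- black_line (a point): Middle of the black line painted across all lanes on the deck's top, at deck x = +20 mm, y = 0, 12 mm above the bench; its axes are the deck's. The front face of the fully pulled bar stops here.
- bar (a joint): Travel in m of the blue squaring bar across all lanes: 0 = home (front face at deck x = +100 mm), 0.080 = stop (face at +20 mm, the black line, nearer the robot). A damped spring pulls it home with 4 N at home, 9 N at the stop; let go, it runs home in about 1 s. 20 mm thick, 286 mm wide, 14 to 36 mm above the bench, it pushes the cartridges before it.
- bar_knob (a point): The bar's upright knob: a post 22 mm across at the middle of the bar, steel with a black grip, top 114 mm above the bench. This point is on its axis 90 mm above the bench; it travels with the bar, at deck x = +110 mm when home. Its axes are the deck's axes.
- tray: Red open waste tray fixed on the bench, 110 x 150 x 35 mm high outside, walls and floor 4 mm thick. Origin: centre of its underside; x is its short side.
- spent_a: Spent cartridge, grey all over with a darker grey lid, same size as the fresh ones: 50 mm along its x, 34 mm along y, 22 mm high, 60 g. Origin: centre of its underside. It starts lying on the right half of the deck.
- spent_b: Spent cartridge, grey all over with a darker grey lid, same size as the fresh ones: 50 mm along its x, 34 mm along y, 22 mm high, 60 g. Origin: centre of its underside. It starts lying on the left half of the deck.
- cart_yellow: Fresh cartridge, a flat white box with a yellow lid: 50 mm along its x, 34 mm along y, 22 mm high, 40 to 85 g. Origin: centre of its underside; z is up through the lid. Its two ends are alike. It starts on the bench beside the deck; may be absent (None).
- chip_yellow: Yellow marker plate, 30 x 36 x 3 mm, fixed on top of the deck at the robot end of one lane (deck x = -85 mm), which it marks as the yellow lane. Origin: centre of its underside, on the lane's centre line; its axes are parallel to the deck's. Which lane has which colour changes from start to start.
- cart_red: Fresh cartridge, a flat white box with a red lid: 50 mm along its x, 34 mm along y, 22 mm high, 40 to 85 g. Origin: centre of its underside; z is up through the lid. Its two ends are alike. It starts on the bench beside the deck; may be absent (None).
- chip_red: Red marker plate, 30 x 36 x 3 mm, fixed on top of the deck at the robot end of one lane (deck x = -85 mm), which it marks as the red lane. Origin: centre of its underside, on the lane's centre line; its axes are parallel to the deck's. Which lane has which colour changes from start to start.
- cart_blue: Fresh cartridge, a flat white box with a blue lid: 50 mm along its x, 34 mm along y, 22 mm high, 40 to 85 g. Origin: centre of its underside; z is up through the lid. Its two ends are alike. It starts on the bench beside the deck; may be absent (None).
- chip_blue: Blue marker plate, 30 x 36 x 3 mm, fixed on top of the deck at the robot end of one lane (deck x = -85 mm), which it marks as the blue lane. Origin: centre of its underside, on the lane's centre line; its axes are parallel to the deck's. Which lane has which colour changes from start to start.
- cart_green: Fresh cartridge, a flat white box with a green lid: 50 mm along its x, 34 mm along y, 22 mm high, 40 to 85 g. Origin: centre of its underside; z is up through the lid. Its two ends are alike. It starts on the bench beside the deck; may be absent (None).
- chip_green: Green marker plate, 30 x 36 x 3 mm, fixed on top of the deck at the robot end of one lane (deck x = -85 mm), which it marks as the green lane. Origin: centre of its underside, on the lane's centre line; its axes are parallel to the deck's. Which lane has which colour changes from start to start.
- cart_purple: Fresh cartridge, a flat white box with a purple lid: 50 mm along its x, 34 mm along y, 22 mm high, 40 to 85 g. Origin: centre of its underside; z is up through the lid. Its two ends are alike. It starts on the bench beside the deck; may be absent (None).
- chip_purple: Purple marker plate, 30 x 36 x 3 mm, fixed on top of the deck at the robot end of one lane (deck x = -85 mm), which it marks as the purple lane. Origin: centre of its underside, on the lane's centre line; its axes are parallel to the deck's. Which lane has which colour changes from start to start.
- cap_a: Yellow screw cap, 24 mm across, 14 mm high, left of the deck. Loose bystander, to be left alone. Origin: centre of its underside.
- cap_b: Yellow screw cap, 24 mm across, 14 mm high, between robot and deck. Loose bystander, to be left alone. Origin: centre of its underside.
- vial: Small glass vial with white cap, 26 mm across, 50 mm high. Loose bystander, to be left alone. Origin: centre of its underside.
Mind the look-alikes: they are no part of the job. Leave any pink look-alike of the spent_b alone. There is more than one size of the tray; the job needs the larger.

How it is judged:
By the outcome, as a careful person would: the job done as asked, in the order asked, and still so for the second after the job is handed in, with the robot touching nothing.
Of cart_yellow, cart_red, cart_blue, cart_green, cart_purple only 3 to 5 are there at a start; the rules pass over those that are not, and their reading is None.
At some moment in a run one of cart_yellow, cart_red, cart_blue, cart_green, cart_purple may be knocked a few centimetres aside while the robot is not near it.
Once in a run the grip may slacken for a moment while it holds something.
It also fails if it takes over 210 s, if anything falls off the work surface, if the arm or the gripper's body presses on something with over 40 N, if the wrist force passes 120 N, or if a joint passes its speed limit or range.

ROBOT

A 7-joint arm with a two-finger parallel gripper is mounted at the origin on the work surface. World frame = base frame: x ahead of the robot, y to its left, z up, the work surface at z = 0. Lengths are in m, angles in rad, forces in N, time in s.
With the tool pointing down it reaches from about 0.4 to 0.925 m from the base axis. Payload 4.1 kg.
Tool frame: the origin (TCP) lies where the fingers leave the gripper's body, on its centre line; the fingertips stand 73 mm ahead of it and the grasp point (between the pads) lies 54 mm ahead of it; z points along the fingers, y is the line along which they close (so a half turn about z gives the same grasp; the last joint's range is limited). The gripper opens to 85 mm and grips with 20 to 120 N. Pads are 22 mm wide; open, the fingers measure 114 mm over their backs; the gripper's body (76 mm by 85 mm) begins 54 mm behind the grasp point. The pads swing forward as they close: fully open they stand 13 mm farther back than shut.
Start: joints at [1.15, 0.398, 0.045, 1.537, -0.019, 1.207, -0.051], TCP at [0.206, -0.617, 0.304] pointing down, gripper open.
Joint ranges: [-2.82, 2.82], [-0.49, 2.23], [-1.37, 1.46], [0, 2.46], [-1.36, 4.5], [0.23, 2], [-2.94, 2.94]. Speed limits (rad/s): [2.57, 2.57, 3.14, 3.14, 3.14, 3.14, 3.14].

INTERFACE

Orientations are given as a unit quaternion [x, y, z, w].
In Python, from bench import get_obs, camera, camera_info, close_job gives the robot as it stands. The module is installed in compiled form; this text tells all that it offers.
- The arm moves only by the tool play_rows, never from a script. Its argument "deltas" is a list of rows, each an object with "xyz": the shift along the world's x, y, z in mm, a list of three; "yaw": the turn about the world's z in rad; "grip": the opening, from 0 (shut) to 1 (fully open). A call has 1 to 20 rows; each row is the pose to reach, as a shift and turn from the pose commanded when the call began; what a row does not reach only later rows make up. A row lasts 1/8 s, in which the tool goes at most 62.5 mm and 10.7 degrees, less where a joint would pass 70% of its speed; a pose out of reach is approached as far as the arm can. A call with a gripper value outside its range is refused whole. The fingers move at their own pace and stop on an object; the grip force is fixed at half the most. Time passes only in rows, so rows that repeat a pose let the fingers close. It gives the time, the measured TCP pose, the force, the opening and the grip force at its end, in the units of the state.
- get_obs(): the state, without advancing time (a new reading comes with each control period).
- camera(name): name is "side" or "top" or "wrist"; returns the picture (384x512x3 uint8, red, green, blue); there is no depth.
- camera_info(name): a dict with "intrinsics" (3x3 intrinsics, pixels), "R" (3x3) and "t" (3): a world point X has camera coordinates R X + t. Camera axes: x right, y down, z forward; pixel columns grow to the right and rows downward; lengths in m; the calibration is good to about 2 mm. A picture is of the moment at which its call begins: read the wrist's pose just before it. camera_info takes no time and is no camera call; for the wrist camera it gives the pose at the moment of the call.
- close_job(): hands the job in; it is judged then, once.
The state is a dict: "time": time; "joint_positions": joint angles; "joint_vel": joint speeds; "tau": joint torques, N m; "tool_pos": TCP position; "tcp_rot": TCP orientation; "ft_force": force on the tool from outside, world axes, zero at the start; "moment": the same for the moment, N m; "grip_width": finger opening in m; "gripper_force": force on a finger pad.
Only numpy, scipy, OpenCV 4.12 (cv2) and the standard library are available. Lean on these libraries where they do the work, as an engineer would, in place of code of your own. Each camera call takes 0.05 s, during which the arm holds its last target. There are 200 camera calls.

## Working session

There is one attempt and no reset: what is moved stays moved. The work goes in short steps, Python scripts to look and compute and a tool call to move; the robot and the scene stay as the last step left them, time stands still between calls to the robot, and variables do not carry over. Pictures are saved under pics/ and viewed, at most 14 in all, crops included, and the job is handed in when it is done.

Besides the shell and the picture viewer there is one more tool, called after "Request:" in YAML: its name, and indented under it one key for each argument. play_rows: Moves the arm, as the interface text tells. Its arguments: {"type":"object","properties":{"deltas":{"type":"array","items":{"type":"object","properties":{"xyz":{"type":"array","items":{"type":"number"}},"yaw":{"type":"number"},"grip":{"type":"number"}}}}},"required":["deltas"]}

```bash
mkdir -p pics; cat > h.py <<'E'
import numpy as np, cv2
from bench import get_obs, camera, camera_info, close_job
def snap(n,f=None):
    im=camera(n)
    if f: cv2.imwrite('pics/'+f,im[:,:,::-1])
    return im
def ray(n_or_info,px,z):
    i=camera_info(n_or_info) if isinstance(n_or_info,str) else n_or_info
    K,R,t=[np.array(i[k]) for k in('intrinsics','R','t')]
    px=np.atleast_2d(px).astype(float)
    d=np.linalg.solve(K,np.c_[px,np.ones(len(px))].T); d=(R.T@d).T; c=-R.T@t
    s=(z-c[2])/d[:,2]; return c+d*s[:,None]
def proj(n,X):
    i=camera_info(n) if isinstance(n,str) else n
    K,R,t=[np.array(i[k]) for k in('intrinsics','R','t')]
    p=(K@(R@np.atleast_2d(X).T+t[:,None])).T; return p[:,:2]/p[:,2:]
E
python3 - <<'E'
from h import *
for n in('top','side'):
    im=snap(n,n+'0.png'); i=camera_info(n); print(n,np.round(-np.array(i['R']).T@np.array(i['t']),3),np.array(i['intrinsics'])[0,0])
o=get_obs();print(o['time'],o['tool_pos'],o['tcp_rot'],o['grip_width'])
E
```

```text
top [0.447 0.058 1.178] 404.5141331911007
side [0.357 0.731 0.673] 356.1186257931146
0.1 [ 0.20544153 -0.6162035   0.30298193] [ 9.87074471e-01  1.60259871e-01 -2.14174474e-04 -8.47109774e-04] 0.0857034031355035
```

View pics/top0.png

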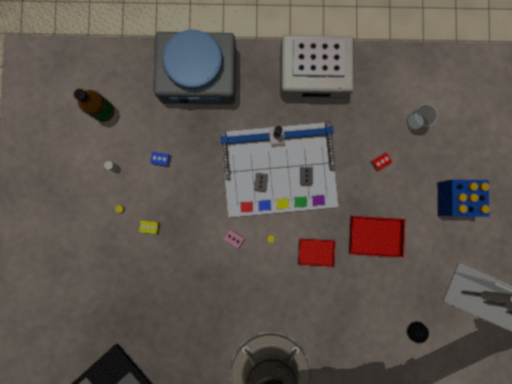

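View pics/side0.png

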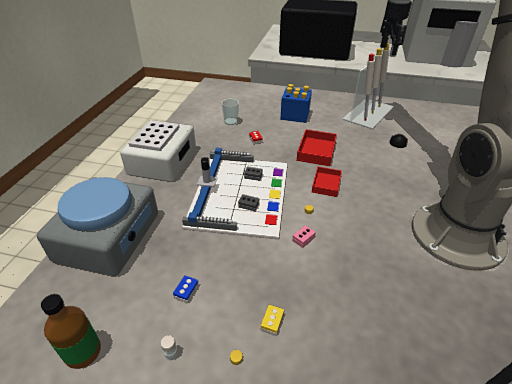

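The top view shows the fresh cartridges blue (160,159), yellow (148,227) and red (381,161), so green and purple are absent. The spent ones are at (261,182) and (306,176), and the pink look-alike is at (233,239), to be left alone. There are two red trays, (377,237) and (317,252). The larger one, at (377,237), is the job's tray.

```bash
cat >> h.py <<'E'
def tri(pa,pb,a='top',b='side'):
    A=[]
    for n,p in((a,pa),(b,pb)):
        i=camera_info(n) if isinstance(n,str) else n
        P=np.array(i['intrinsics'])@np.c_[np.array(i['R']),np.array(i['t'])]; A.append(P)
    X=cv2.triangulatePoints(A[0],A[1],np.array(pa,float).reshape(2,1),np.array(pb,float).reshape(2,1)); return (X[:3]/X[3]).ravel()
H={'red':[(0,6),(175,180)],'yellow':[(22,34)],'green':[(45,75)],'blue':[(108,126)],'purple':[(135,158)],'pink':[(160,174)]}
def blobs(im,c,smin=110,vmin=60,amin=12):
    h=cv2.cvtColor(im,cv2.COLOR_RGB2HSV)
    m=sum(cv2.inRange(h,(a,smin,vmin),(b,255,255)) for a,b in H[c])
    n,l,s,ce=cv2.connectedComponentsWithStats(m)
    return [(np.round(ce[k],1).tolist(),int(s[k,4]),s[k,:4].tolist()) for k in range(1,n) if s[k,4]>=amin],l
E
python3 - <<'E'
from h import *
for n in('top','side'):
    im=cv2.imread(f'pics/{n}0.png')[:,:,::-1].copy()
    for c in H: print(n,c,[b[:2] for b in blobs(im,c)[0] if b[1]<4000])
t=cv2.imread('pics/top0.png'); 
cv2.imwrite('pics/crop0.png',cv2.resize(t[120:275,100:415],None,fx=2.5,fy=2.5,interpolation=cv2.INTER_CUBIC))
E
```

```text
top red [([381.5, 161.1], 205), ([246.5, 206.5], 113), ([376.9, 236.3], 2095), ([316.5, 252.3], 996)]
top yellow [([473.2, 186.2], 42), ([484.2, 186.3], 39), ([462.1, 197.3], 39), ([473.4, 197.3], 40), ([282.3, 203.2], 112), ([118.9, 208.5], 61), ([462.3, 208.3], 43), ([484.4, 208.7], 40), ([148.5, 226.6], 212), ([270.4, 238.5], 57)]
top green [([300.1, 201.6], 99)]
top blue [([330.9, 128.9], 13), ([303.1, 135.1], 12), ([226.4, 136.9], 19), ([240.8, 136.1], 12), ([159.6, 158.6], 168), ([468.2, 198.0], 777), ([264.4, 204.9], 112)]
top purple [([318.1, 200.0], 96)]
top pink []
side red [([370.7, 56.9], 29), ([316.6, 147.2], 1112), ([255.3, 135.6], 85), ([326.5, 181.1], 699), ([270.7, 219.2], 110)]
side yellow [([386.6, 46.4], 18), ([378.8, 51.1], 30), ([289.5, 87.7], 44), ([305.8, 87.6], 25), ([296.1, 92.1], 39), ([303.5, 94.9], 21), ([274.5, 193.7], 88), ([308.5, 208.8], 66), ([272.0, 318.4], 374), ([235.7, 356.8], 157)]
side green [([275.9, 182.7], 68), ([68.5, 355.0], 282)]
side blue [([294.9, 106.4], 762), ([272.5, 206.0], 96), ([190.5, 219.4], 13), ([185.2, 287.6], 299)]
side purple [([277.3, 172.0], 63)]
side pink [([303.3, 236.9], 178)]
```

View pics/crop0.png

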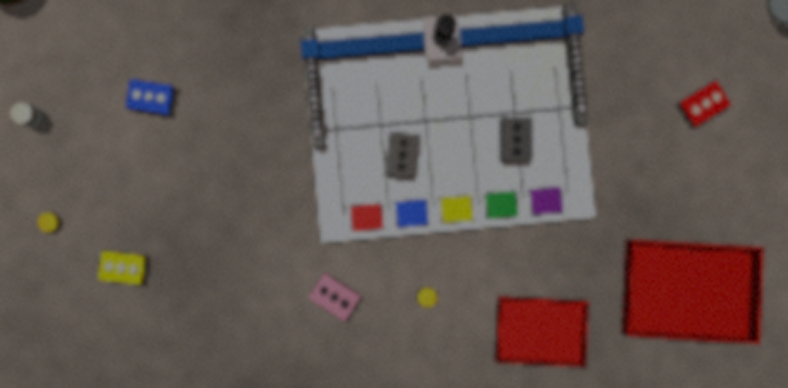

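The crop confirms it. The larger tray is on the right at crop (695,290), and the two grey spent ones are at (402,157) and (515,141). The pink one at (335,297) is the decoy. All lids are up. Next I compute the poses.

```bash
python3 - <<'E'
from h import *
t=cv2.imread('pics/top0.png')[:,:,::-1].copy(); s=cv2.imread('pics/side0.png')[:,:,::-1].copy()
T=[(246.5,206.5),(264.4,204.9),(282.3,203.2),(300.1,201.6),(318.1,200)];S=[(270.7,219.2),(272.5,206),(274.5,193.7),(275.9,182.7),(277.3,172)]
for a,b in zip(T,S): print('chip tri',np.round(tri(a,b),4), np.round(ray('top',a,.015),4)[0], np.round(ray('side',b,.015),4)[0])
W=np.mean([ray('top',T,.015)[:,:2]],0)
m=np.array([(-.085,y) for y in(.104,.052,0,-.052,-.104)])
# rigid fit
a=m-m.mean(0);b=W-W.mean(0); th=np.arctan2((a[:,0]*b[:,1]-a[:,1]*b[:,0]).sum(),(a*b).sum()); R=np.array([[np.cos(th),-np.sin(th)],[np.sin(th),np.cos(th)]])
o=W.mean(0)-R@m.mean(0); print('deck',o,np.degrees(th),np.abs(W-(m@R.T+o)).max())
for n,a,b in(('blue',(159.6,158.6),(185.2,287.6)),('yellow',(148.5,226.6),(272,318.4)),('red',(381.5,161.1),(255.3,135.6))):
    L=blobs(t,n)[1]; k=L[int(a[1]),int(a[0])] or L[int(a[1])+3,int(a[0])]
    q=np.argwhere(L==k)[:,::-1]; r=cv2.minAreaRect(ray('top',q,.022)[:,:2].astype(np.float32)*1000)
    print(n,'tri',np.round(tri(a,b),4),'top@22',np.round(ray('top',a,.022)[0],4),r)
h=cv2.cvtColor(t,cv2.COLOR_RGB2HSV); 
for (x,y) in((261,182),(306,176)):
    g=t[y-16:y+17,x-14:x+15].max(2); mm=(g<115).astype(np.uint8)
    mm=cv2.morphologyEx(mm,cv2.MORPH_OPEN,np.ones((3,3),np.uint8))
    n,l,st,ce=cv2.connectedComponentsWithStats(mm); k=1+np.argmax(st[1:,4]); q=np.argwhere(l==k)[:,::-1]+[x-14,y-16]
    print('spent',st[k],cv2.minAreaRect(ray('top',q,.034)[:,:2].astype(np.float32)*1000))
for x,y in((377,236),(316,252)):
    L=blobs(t,'red')[1];q=np.argwhere(L==L[y,x])[:,::-1]; print('tray',cv2.minAreaRect(ray('top',q,.03)[:,:2].astype(np.float32)*1000))
i=camera_info('wrist');print(np.round(i['intrinsics'],1).tolist(),np.round(-np.array(i['R']).T@np.array(i['t']),3),np.round(i['R'],2).tolist())
E
```

```text
chip tri [0.4719 0.0722 0.0154] [0.4723 0.0723 0.015 ] [0.4716 0.0717 0.015 ]
chip tri [0.4774 0.0209 0.0155] [0.4775 0.0209 0.015 ] [0.4773 0.0203 0.015 ]
chip tri [ 0.4825 -0.0305  0.0161] [ 0.483  -0.0305  0.015 ] [ 0.4822 -0.0318  0.015 ]
chip tri [ 0.4881 -0.0818  0.0151] [ 0.4882 -0.0818  0.015 ] [ 0.488 -0.082  0.015]
chip tri [ 0.4936 -0.1335  0.0158] [ 0.4934 -0.1337  0.015 ] [ 0.494  -0.1345  0.015 ]
deck [ 0.56742119 -0.02184895] 5.879105094713248 0.0006107871779256202
blue tri [0.6073 0.3243 0.0172] top@22 [0.6065 0.3231 0.022 ] ((606.7978515625, 323.4057922363281), (50.520389556884766, 33.6171989440918), 81.21971893310547)
yellow tri [0.4113 0.3506 0.0178] top@22 [0.4118 0.3496 0.022 ] ((411.73883056640625, 349.4921875), (54.165775299072266, 36.08686447143555), 83.5375747680664)
red tri [ 0.6078 -0.3159  0.0205] top@22 [ 0.6076 -0.3154  0.022 ] ((607.517578125, -315.73870849609375), (36.009708404541016, 53.60453796386719), 31.51447868347168)
spent [  7   7  14  19 242] ((541.8069458007812, 33.24959182739258), (51.267120361328125, 36.88889694213867), 0.5681009292602539)
spent [  8   5  13  22 274] ((562.0106811523438, -95.9193115234375), (60.06494903564453, 34.198387145996094), 0.2977839410305023)
tray ((392.4169006347656, -298.38446044921875), (157.62353515625, 111.71551513671875), 87.26393127441406)
tray ((345.1375732421875, -127.10164642333984), (104.56340026855469, 75.90602111816406), 87.43473815917969)
[[295.2, 0.0, 253.4], [0.0, 295.2, 188.4], [0.0, 0.0, 1.0]] [ 0.273 -0.593  0.374] [[0.32, -0.95, -0.0], [-0.91, -0.3, 0.28], [-0.27, -0.09, -0.96]]
```

Heights check out: chips read about 15 mm and lids about 20 mm. The deck origin is (567,-22), yaw 5.9°. I move over the deck for a wrist look.

Request:
play_rows:
  deltas:
    - {"xyz": [0,0,60]}
    - {"xyz": [0,0,120]}
    - {"xyz": [40,40,150]}
    - {"xyz": [365,596,150],"yaw": -0.218,"grip": 1}
    - {"xyz": [365,596,150],"yaw": -0.218,"grip": 1}
    - {"xyz": [365,596,150],"yaw": -0.218,"grip": 1}
    - {"xyz": [365,596,150],"yaw": -0.218,"grip": 1}
    - {"xyz": [365,596,150],"yaw": -0.218,"grip": 1}
    - {"xyz": [365,596,150],"yaw": -0.218,"grip": 1}
    - {"xyz": [365,596,150],"yaw": -0.218,"grip": 1}
    - {"xyz": [365,596,150],"yaw": -0.218,"grip": 1}
    - {"xyz": [365,596,150],"yaw": -0.218,"grip": 1}
    - {"xyz": [365,596,50],"yaw": -0.218,"grip": 1}
    - {"xyz": [365,596,50],"yaw": -0.218,"grip": 1}
    - {"xyz": [365,596,50],"yaw": -0.218,"grip": 1}
    - {"xyz": [365,596,50],"yaw": -0.218,"grip": 1}
    - {"xyz": [365,596,50],"yaw": -0.218,"grip": 1}

```text
schema error: expected keys xyz, yaw, grip
```

```bash
python3 - <<'E'
from h import *
import json
o=get_obs();print(o['time'],o['tool_pos'],o['tcp_rot'],o['ft_force'])
i=camera_info('wrist'); im=snap('wrist','w1.png'); json.dump({k:np.array(v).tolist() for k,v in i.items()},open('w1.json','w'))
E
```

```text
0.1 [ 0.20544153 -0.6162035   0.30298193] [ 9.87074471e-01  1.60259871e-01 -2.14174474e-04 -8.47109774e-04] [ 0.36076138  0.00346758 -1.00718514]
```

View pics/w1.png

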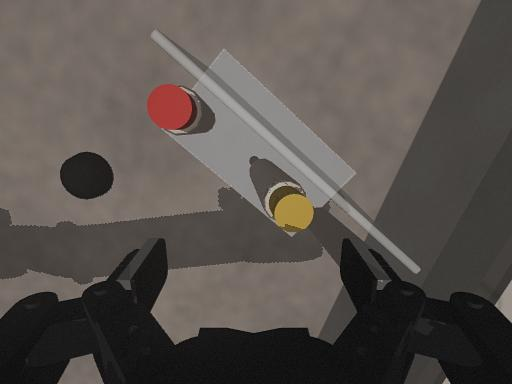

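The wrist view shows the pipette stand right beside the gripper, with a red cap at (170,107) and a yellow one at (293,212). The move was refused because every row needs all three keys, so I resend it and rise well clear first.

Request:
play_rows:
  deltas:
    - {"xyz": [0,0,60],"yaw": 0,"grip": 1}
    - {"xyz": [0,0,120],"yaw": 0,"grip": 1}
    - {"xyz": [0,0,180],"yaw": 0,"grip": 1}
    - {"xyz": [0,0,200],"yaw": 0,"grip": 1}
    - {"xyz": [365,596,200],"yaw": -0.218,"grip": 1}
    - {"xyz": [365,596,200],"yaw": -0.218,"grip": 1}
    - {"xyz": [365,596,200],"yaw": -0.218,"grip": 1}
    - {"xyz": [365,596,200],"yaw": -0.218,"grip": 1}
    - {"xyz": [365,596,200],"yaw": -0.218,"grip": 1}
    - {"xyz": [365,596,200],"yaw": -0.218,"grip": 1}
    - {"xyz": [365,596,200],"yaw": -0.218,"grip": 1}
    - {"xyz": [365,596,200],"yaw": -0.218,"grip": 1}
    - {"xyz": [365,596,200],"yaw": -0.218,"grip": 1}
    - {"xyz": [365,596,50],"yaw": -0.218,"grip": 1}
    - {"xyz": [365,596,50],"yaw": -0.218,"grip": 1}
    - {"xyz": [365,596,50],"yaw": -0.218,"grip": 1}
    - {"xyz": [365,596,50],"yaw": -0.218,"grip": 1}
    - {"xyz": [365,596,50],"yaw": -0.218,"grip": 1}
    - {"xyz": [365,596,50],"yaw": -0.218,"grip": 1}
    - {"xyz": [365,596,50],"yaw": -0.218,"grip": 1}

```text
time: 2.65
tool_pos: [0.5709, -0.0222, 0.3556]
tcp_rot: [0.999, 0.051, 0.001, 0.001]
ft_force: [-0.9, -1.1, -1.1]
grip_width: 0.0854
gripper_force: 0.0
```

```bash
cat >> h.py <<'E'
import json
def wsnap(f):
    o=get_obs(); i=camera_info('wrist'); im=snap('wrist',f+'.png'); i={k:np.array(v).tolist() for k,v in i.items()}
    json.dump(i,open(f+'.json','w')); q=o['tcp_rot']; print('t',round(o['time'],2),'tcp',np.round(o['tool_pos'],4),'yaw',round(np.degrees(2*np.arctan2(q[1],q[0])),2)); return im,i
def wload(f): return cv2.imread('pics/'+f+'.png')[:,:,::-1].copy(), json.load(open(f+'.json'))
D0=np.array([.5674,-.0218]); TH=np.radians(5.88)
def RT(): return np.array([[np.cos(TH),-np.sin(TH)],[np.sin(TH),np.cos(TH)]])
def d2w(p): return np.atleast_2d(p)@RT().T+D0
def w2d(p): return (np.atleast_2d(p)[:,:2]-D0)@RT()
E
python3 - <<'E'
from h import *
wsnap('w1')
E
```

```text
t 2.65 tcp [ 0.5709 -0.0222  0.3556] yaw 5.8
```

View pics/w1.png

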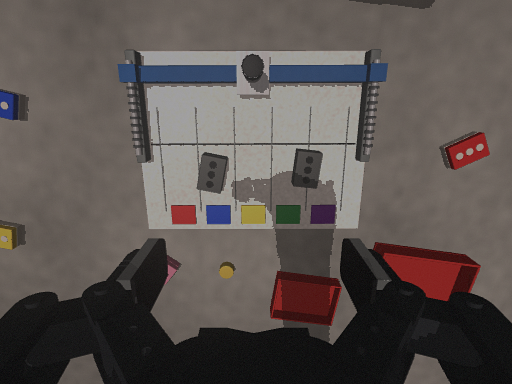

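The wrist view is clear, with the spent cartridges at (213,172) and (307,168). The chips from left to right are red, blue, yellow, green and purple at row 214. I refine both from here.

```bash
cat >> h.py <<'E'
def dark(im,info,x,y,z,th=100,w=32):
    g=im[y-w:y+w,x-w:x+w].max(2); m=cv2.morphologyEx((g<th).astype(np.uint8),cv2.MORPH_OPEN,np.ones((5,5),np.uint8))
    n,l,st,ce=cv2.connectedComponentsWithStats(m); k=l[w,w] or 1+np.argmax(st[1:,4]); q=np.argwhere(l==k)[:,::-1]+[x-w,y-w]
    return st[k].tolist(),cv2.minAreaRect(ray(info,q,z)[:,:2].astype(np.float32)*1000),q
E
python3 - <<'E'
from h import *
im,i=wload('w1')
C=[]
for c in('red','blue','yellow','green','purple'):
    b=[b for b in blobs(im,c,90,30,100)[0] if 205<b[0][1]<225]; C.append(b[0][0]); print(c,b)
W=ray(i,C,.015); print(np.round(w2d(W),4))
print('tri vs top',[np.round(tri(a,b,'top',i),4).tolist() for a,b in zip([(246.5,206.5),(282.3,203.2),(318.1,200)],[C[0],C[2],C[4]])])
for x,y in((213,172),(307,168)):
    for th in(70,90):
        st,r,q=dark(im,i,x,y,.034,th); print(st,r, 'deck',np.round(w2d(np.array([r[0]])/1000),4))
for a,b in(((261,182.5),(213,171)),((306,176),(307.5,167))): print('spent z',tri(a,b,'top',i))
g=im[60:240,130:400,:].max(2); print(np.round(w2d(ray(i,[(240,144),(340,144)],.012)),3))
E
```

```text
red [([183.1, 214.0], 456, [171, 205, 25, 19])]
blue [([218.0, 214.0], 447, [206, 205, 25, 19])]
yellow [([252.5, 214.5], 433, [241, 205, 24, 19])]
green [([287.7, 214.0], 441, [276, 205, 24, 19])]
purple [([322.3, 213.8], 439, [311, 205, 24, 19])]
[[-0.0858  0.1041]
 [-0.0858  0.0521]
 [-0.0867  0.0006]
 [-0.086  -0.052 ]
 [-0.0857 -0.1037]]
tri vs top [[0.4723, 0.0724, 0.0172], [0.4828, -0.0301, 0.0195], [0.4933, -0.1333, 0.0166]]
[27, 32, 7, 6, 40] ((541.0341796875, 32.99615478515625), (7.034996032714844, 8.431134223937988), 5.808382034301758) deck [[-0.0206  0.0572]]
[16, 13, 30, 40, 961] ((543.744873046875, 32.44511413574219), (35.40508270263672, 53.17081832885742), 85.09027099609375) deck [[-0.018   0.0564]]
[29, 31, 7, 7, 46] ((560.5770874023438, -96.80238342285156), (8.649029731750488, 8.190531730651855), 8.597360610961914) deck [[-0.0145 -0.0739]]
[16, 13, 31, 40, 1009] ((562.3867797851562, -95.2456283569336), (37.42660903930664, 52.61815643310547), 89.5877685546875) deck [[-0.0125 -0.0725]]
spent z [0.5418965  0.03180974 0.01741022]
spent z [ 0.56197232 -0.0983286   0.02092784]
[[ 0.018  0.018]
 [ 0.018 -0.123]]
```

Next I pick spent_a at (561,-96.5), yaw about -1°.

Request:
play_rows:
  deltas:
    - {"xyz": [-10,-74,-50],"yaw": -0.12,"grip": 1}
    - {"xyz": [-10,-74,-100],"yaw": -0.12,"grip": 1}
    - {"xyz": [-10,-74,-160],"yaw": -0.12,"grip": 1}
    - {"xyz": [-10,-74,-220],"yaw": -0.12,"grip": 1}
    - {"xyz": [-10,-74,-270],"yaw": -0.12,"grip": 1}
    - {"xyz": [-10,-74,-270],"yaw": -0.12,"grip": 1}
    - {"xyz": [-10,-74,-270],"yaw": -0.12,"grip": 1}
    - {"xyz": [-10,-74,-270],"yaw": -0.12,"grip": 0}
    - {"xyz": [-10,-74,-270],"yaw": -0.12,"grip": 0}
    - {"xyz": [-10,-74,-270],"yaw": -0.12,"grip": 0}
    - {"xyz": [-10,-74,-270],"yaw": -0.12,"grip": 0}
    - {"xyz": [-10,-74,-270],"yaw": -0.12,"grip": 0}
    - {"xyz": [-10,-74,-270],"yaw": -0.12,"grip": 0}

```text
time: 4.32
tool_pos: [0.5616, -0.0948, 0.0853]
tcp_rot: [1.0, -0.008, 0.001, 0.0]
ft_force: [-1.8, -0.7, 6.6]
grip_width: 0.0327
gripper_force: 61.8
```

Request:
play_rows:
  deltas:
    - {"xyz": [0,0,40],"yaw": 0,"grip": 0}
    - {"xyz": [0,0,80],"yaw": 0,"grip": 0}
    - {"xyz": [-169,-230,90],"yaw": 0,"grip": 0}
    - {"xyz": [-169,-230,90],"yaw": 0,"grip": 0}
    - {"xyz": [-169,-230,90],"yaw": 0,"grip": 0}
    - {"xyz": [-169,-230,90],"yaw": 0,"grip": 0}
    - {"xyz": [-169,-230,90],"yaw": 0,"grip": 0}
    - {"xyz": [-169,-230,90],"yaw": 0,"grip": 0}
    - {"xyz": [-169,-230,90],"yaw": 0,"grip": 0}
    - {"xyz": [-169,-230,40],"yaw": 0,"grip": 0}
    - {"xyz": [-169,-230,4],"yaw": 0,"grip": 0}
    - {"xyz": [-169,-230,1],"yaw": 0,"grip": 0}
    - {"xyz": [-169,-230,1],"yaw": 0,"grip": 0}

```text
time: 5.95
tool_pos: [0.3929, -0.3241, 0.0857]
tcp_rot: [1.0, -0.007, 0.001, 0.0]
ft_force: [0.5, -1.0, -0.6]
grip_width: 0.0326
gripper_force: 60.9
```

Request:
play_rows:
  deltas:
    - {"xyz": [0,0,0],"yaw": 0,"grip": 0.6}
    - {"xyz": [0,0,0],"yaw": 0,"grip": 0.6}
    - {"xyz": [0,0,0],"yaw": 0,"grip": 0.6}
    - {"xyz": [0,0,50],"yaw": 0,"grip": 0.6}
    - {"xyz": [0,0,100],"yaw": 0,"grip": 1}
    - {"xyz": [149,357,110],"yaw": -0.065,"grip": 1}
    - {"xyz": [149,357,110],"yaw": -0.065,"grip": 1}
    - {"xyz": [149,357,110],"yaw": -0.065,"grip": 1}
    - {"xyz": [149,357,110],"yaw": -0.065,"grip": 1}
    - {"xyz": [149,357,110],"yaw": -0.065,"grip": 1}
    - {"xyz": [149,357,110],"yaw": -0.065,"grip": 1}
    - {"xyz": [149,357,110],"yaw": -0.065,"grip": 1}
    - {"xyz": [149,357,110],"yaw": -0.065,"grip": 1}
    - {"xyz": [149,357,110],"yaw": -0.065,"grip": 1}
    - {"xyz": [149,357,50],"yaw": -0.065,"grip": 1}
    - {"xyz": [149,357,0],"yaw": -0.065,"grip": 1}
    - {"xyz": [149,357,0],"yaw": -0.065,"grip": 1}
    - {"xyz": [149,357,0],"yaw": -0.065,"grip": 1}

```text
time: 8.2
tool_pos: [0.5416, 0.0314, 0.0865]
tcp_rot: [0.999, -0.041, 0.001, 0.0]
ft_force: [0.1, -0.0, 0.8]
grip_width: 0.0855
gripper_force: 0.0
```

Request:
play_rows:
  deltas:
    - {"xyz": [0,0,0],"yaw": 0,"grip": 0}
    - {"xyz": [0,0,0],"yaw": 0,"grip": 0}
    - {"xyz": [0,0,0],"yaw": 0,"grip": 0}
    - {"xyz": [0,0,0],"yaw": 0,"grip": 0}
    - {"xyz": [0,0,0],"yaw": 0,"grip": 0}
    - {"xyz": [0,0,0],"yaw": 0,"grip": 0}
    - {"xyz": [0,0,50],"yaw": 0,"grip": 0}
    - {"xyz": [0,0,80],"yaw": 0,"grip": 0}

```text
time: 9.2
tool_pos: [0.5411, 0.0326, 0.1667]
tcp_rot: [0.999, -0.04, 0.001, -0.0]
ft_force: [0.1, -0.1, -0.9]
grip_width: 0.033
gripper_force: 60.8
```

Request:
play_rows:
  deltas:
    - {"xyz": [-149,-293,10],"yaw": 0,"grip": 0}
    - {"xyz": [-149,-293,10],"yaw": 0,"grip": 0}
    - {"xyz": [-149,-293,10],"yaw": 0,"grip": 0}
    - {"xyz": [-149,-293,10],"yaw": 0,"grip": 0}
    - {"xyz": [-149,-293,10],"yaw": 0,"grip": 0}
    - {"xyz": [-149,-293,10],"yaw": 0,"grip": 0}
    - {"xyz": [-149,-293,10],"yaw": 0,"grip": 0}
    - {"xyz": [-149,-293,10],"yaw": 0,"grip": 0}
    - {"xyz": [-149,-293,-40],"yaw": 0,"grip": 0}
    - {"xyz": [-149,-293,-77],"yaw": 0,"grip": 0}
    - {"xyz": [-149,-293,-77],"yaw": 0,"grip": 0}
    - {"xyz": [-149,-293,-77],"yaw": 0,"grip": 0.55}
    - {"xyz": [-149,-293,-77],"yaw": 0,"grip": 0.55}
    - {"xyz": [-149,-293,-77],"yaw": 0,"grip": 0.55}
    - {"xyz": [-149,-293,-20],"yaw": 0,"grip": 0.55}
    - {"xyz": [-149,-293,40],"yaw": 0,"grip": 1}
    - {"xyz": [-100,-293,80],"yaw": 0,"grip": 1}

```text
time: 11.32
tool_pos: [0.4392, -0.2601, 0.2471]
tcp_rot: [0.999, -0.041, -0.0, 0.001]
ft_force: [1.3, -0.2, -0.9]
grip_width: 0.0805
gripper_force: 0.0
```

Request:
play_rows:
  deltas:
    - {"xyz": [156,-40,0],"yaw": -0.94,"grip": 1}
    - {"xyz": [156,-40,0],"yaw": -0.94,"grip": 1}
    - {"xyz": [156,-40,0],"yaw": -0.94,"grip": 1}
    - {"xyz": [156,-40,0],"yaw": -0.94,"grip": 1}
    - {"xyz": [156,-40,0],"yaw": -0.94,"grip": 1}
    - {"xyz": [156,-40,0],"yaw": -0.94,"grip": 1}
    - {"xyz": [156,-40,0],"yaw": -0.94,"grip": 1}
    - {"xyz": [156,-40,0],"yaw": -0.94,"grip": 1}

```text
time: 12.32
tool_pos: [0.5961, -0.3002, 0.2445]
tcp_rot: [0.873, -0.488, -0.0, -0.0]
ft_force: [-0.6, 0.5, -0.7]
grip_width: 0.0851
gripper_force: 0.0
```

```bash
cat >> h.py <<'E'
def lid(im,i,c,z=.022,smin=110,vmin=50,near=None):
    B,L=blobs(im,c,smin,vmin,60); out=[]
    for b in B:
        m=(L==L[tuple(0 for _ in '12')])*0
        x,y,w,h=b[2]; sub=L[y:y+h,x:x+w]; k=np.bincount(sub[sub>0]).argmax(); q=np.argwhere(L==k)[:,::-1]
        W=ray(i,q,z)[:,:2].astype(np.float32)*1000; r=cv2.minAreaRect(W)
        (cx,cy),(a,e),t=r; ang=t if a>e else t+90
        if a*e<4500 and a*e>900: out.append((b[0],b[1],(round(cx,1),round(cy,1)),(round(max(a,e),1),round(min(a,e),1)),round((ang+90)%180-90,1)))
    return out
E
python3 - <<'E'
from h import *
im,i=wsnap('w2'); print(lid(im,i,'red')); print([np.round(tri((381.5,161.1),b[0],'top',i),4) for b in lid(im,i,'red')])
t=snap('top','top1.png'); i=camera_info('top')
for c in('yellow','blue','red'): print(c,lid(t,i,c))
E
```

```text
t 12.32 tcp [ 0.5961 -0.3002  0.2445] yaw -58.39
[([252.6, 153.3], 1439, (607.1, -317.4), (49.6, 33.7), -58.4), ([338.8, 288.8], 590, (438.2, -233.8), (70.3, 22.0), -36.7)]
[array([ 0.6078, -0.3171,  0.0173]), array([ 0.5718, -0.2781,  0.1832])]
yellow [([282.3, 203.2], 112, (483.3, -30.6), (31.5, 28.6), -89.3), ([148.5, 226.7], 213, (411.7, 349.3), (54.6, 36.1), 83.5)]
blue [([159.6, 158.6], 166, (606.8, 323.4), (50.5, 33.6), 81.2)]
red [([381.5, 161.2], 204, (607.5, -315.7), (53.6, 36.0), -58.5)]
```

View pics/w2.png

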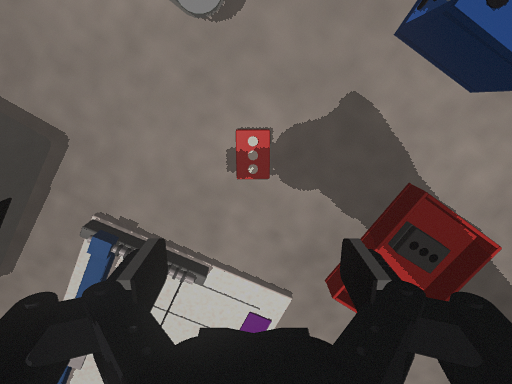

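The red lid is at (253,153), which gives (607,-317) and yaw -58.4°. Its size of 49.6x33.7 matches. I grasp it.

Request:
play_rows:
  deltas:
    - {"xyz": [11,-17,-60],"yaw": 0,"grip": 1}
    - {"xyz": [11,-17,-120],"yaw": 0,"grip": 1}
    - {"xyz": [11,-17,-168],"yaw": 0,"grip": 1}
    - {"xyz": [11,-17,-168],"yaw": 0,"grip": 1}
    - {"xyz": [11,-17,-168],"yaw": 0,"grip": 1}
    - {"xyz": [11,-17,-168],"yaw": 0,"grip": 0}
    - {"xyz": [11,-17,-168],"yaw": 0,"grip": 0}
    - {"xyz": [11,-17,-168],"yaw": 0,"grip": 0}
    - {"xyz": [11,-17,-168],"yaw": 0,"grip": 0}
    - {"xyz": [11,-17,-168],"yaw": 0,"grip": 0}
    - {"xyz": [11,-17,-168],"yaw": 0,"grip": 0}
    - {"xyz": [11,-17,-120],"yaw": 0,"grip": 0}
    - {"xyz": [11,-17,-80],"yaw": 0,"grip": 0}
    - {"xyz": [11,-17,-80],"yaw": 0,"grip": 0}

```text
time: 14.18
tool_pos: [0.6091, -0.3186, 0.1686]
tcp_rot: [0.872, -0.489, 0.004, -0.0]
ft_force: [0.8, 0.2, 0.3]
grip_width: 0.0326
gripper_force: 60.8
```

```bash
python3 - <<'E'
from h import *
for n,p in(('red',(.010,.104)),('blue',(.055,.052)),('yellow',(.010,0))): print(n,np.round(d2w(p)*1000,1))
E
```

```text
red [[566.7  82.7]]
blue [[616.8  35.6]]
yellow [[577.3 -20.8]]
```

Request:
play_rows:
  deltas:
    - {"xyz": [-20,20,30],"yaw": 0.15,"grip": 0}
    - {"xyz": [-42,401,30],"yaw": 1.122,"grip": 0}
    - {"xyz": [-42,401,30],"yaw": 1.122,"grip": 0}
    - {"xyz": [-42,401,30],"yaw": 1.122,"grip": 0}
    - {"xyz": [-42,401,30],"yaw": 1.122,"grip": 0}
    - {"xyz": [-42,401,30],"yaw": 1.122,"grip": 0}
    - {"xyz": [-42,401,30],"yaw": 1.122,"grip": 0}
    - {"xyz": [-42,401,30],"yaw": 1.122,"grip": 0}
    - {"xyz": [-42,401,30],"yaw": 1.122,"grip": 0}
    - {"xyz": [-42,401,30],"yaw": 1.122,"grip": 0}
    - {"xyz": [-42,401,-20],"yaw": 1.122,"grip": 0}
    - {"xyz": [-42,401,-60],"yaw": 1.122,"grip": 0}
    - {"xyz": [-42,401,-60],"yaw": 1.122,"grip": 0}
    - {"xyz": [-42,401,-60],"yaw": 1.122,"grip": 0}

```text
time: 15.92
tool_pos: [0.5661, 0.0826, 0.1057]
tcp_rot: [0.999, 0.05, 0.001, 0.0]
ft_force: [-0.0, 0.2, -0.2]
grip_width: 0.0327
gripper_force: 60.8
```

Request:
play_rows:
  deltas:
    - {"xyz": [0,0,-10],"yaw": 0.003,"grip": 0}
    - {"xyz": [0,0,-17],"yaw": 0.003,"grip": 0}
    - {"xyz": [0,0,-17],"yaw": 0.003,"grip": 0}
    - {"xyz": [0,0,-17],"yaw": 0.003,"grip": 0.46}
    - {"xyz": [0,0,-17],"yaw": 0.003,"grip": 0.46}
    - {"xyz": [0,0,-17],"yaw": 0.003,"grip": 0.48}
    - {"xyz": [0,0,-17],"yaw": 0.003,"grip": 0.48}

```text
time: 16.8
tool_pos: [0.5649, 0.0833, 0.0872]
tcp_rot: [0.999, 0.052, -0.0, 0.0]
ft_force: [0.4, -1.5, -0.5]
grip_width: 0.0408
gripper_force: 0.0
```

Request:
play_rows:
  deltas:
    - {"xyz": [0,0,30],"yaw": 0,"grip": 0.48}
    - {"xyz": [0,0,80],"yaw": 0,"grip": 0.6}
    - {"xyz": [35,225,160],"yaw": 1.316,"grip": 1}
    - {"xyz": [35,225,160],"yaw": 1.316,"grip": 1}
    - {"xyz": [35,225,160],"yaw": 1.316,"grip": 1}
    - {"xyz": [35,225,160],"yaw": 1.316,"grip": 1}
    - {"xyz": [35,225,160],"yaw": 1.316,"grip": 1}
    - {"xyz": [35,225,160],"yaw": 1.316,"grip": 1}
    - {"xyz": [35,225,160],"yaw": 1.316,"grip": 1}
    - {"xyz": [35,225,160],"yaw": 1.316,"grip": 1}
    - {"xyz": [35,225,160],"yaw": 1.316,"grip": 1}
    - {"xyz": [35,225,160],"yaw": 1.316,"grip": 1}

```text
time: 18.3
tool_pos: [0.6, 0.3083, 0.2475]
tcp_rot: [0.759, 0.651, 0.0, 0.0]
ft_force: [1.2, -0.2, 0.1]
grip_width: 0.0854
gripper_force: 0.0
```

```bash
python3 - <<'E'
from h import *
im,i=wsnap('w3'); b=lid(im,i,'blue'); print(b); print([np.round(tri((159.6,158.6),x[0],'top',i),4) for x in b])
t=snap('top','top2.png'); i=camera_info('top')
for c in('yellow','blue'): print(c,lid(t,i,c))
print(lid(t,i,'red',.034),'deck',[np.round(w2d(np.array([x[2]])/1000),4) for x in lid(t,i,'red',.034)])
E
```

```text
t 18.3 tcp [0.6    0.3083 0.2475] yaw 81.27
[([258.0, 156.7], 1347, (606.7, 324.7), (49.4, 33.2), 81.3), ([330.7, 320.8], 488, (664.8, 109.6), (60.5, 22.5), -84.0)]
[array([0.607 , 0.3245, 0.0165]), array([0.5983, 0.2812, 0.2093])]
yellow [([148.5, 226.7], 212, (411.6, 349.5), (54.2, 35.7), 83.5)]
blue []
[([243.0, 173.8], 157, (564.9, 83.4), (48.8, 32.1), 5.9)] deck [array([[0.0083, 0.1049]])]
```

Request:
play_rows:
  deltas:
    - {"xyz": [7,16,-60],"yaw": 0,"grip": 1}
    - {"xyz": [7,16,-120],"yaw": 0,"grip": 1}
    - {"xyz": [7,16,-171],"yaw": 0,"grip": 1}
    - {"xyz": [7,16,-171],"yaw": 0,"grip": 1}
    - {"xyz": [7,16,-171],"yaw": 0,"grip": 1}
    - {"xyz": [7,16,-171],"yaw": 0,"grip": 0}
    - {"xyz": [7,16,-171],"yaw": 0,"grip": 0}
    - {"xyz": [7,16,-171],"yaw": 0,"grip": 0}
    - {"xyz": [7,16,-171],"yaw": 0,"grip": 0}
    - {"xyz": [7,16,-171],"yaw": 0,"grip": 0}
    - {"xyz": [7,16,-171],"yaw": 0,"grip": 0}
    - {"xyz": [7,16,-120],"yaw": 0,"grip": 0}
    - {"xyz": [7,16,-60],"yaw": 0,"grip": 0}
    - {"xyz": [7,16,-60],"yaw": 0,"grip": 0}

```text
time: 20.15
tool_pos: [0.609, 0.3267, 0.1932]
tcp_rot: [0.758, 0.652, 0.005, 0.001]
ft_force: [-0.4, 0.6, -0.8]
grip_width: 0.0324
gripper_force: 60.7
```

Request:
play_rows:
  deltas:
    - {"xyz": [9,-290,10],"yaw": -1.316,"grip": 0}
    - {"xyz": [9,-290,10],"yaw": -1.316,"grip": 0}
    - {"xyz": [9,-290,10],"yaw": -1.316,"grip": 0}
    - {"xyz": [9,-290,10],"yaw": -1.316,"grip": 0}
    - {"xyz": [9,-290,10],"yaw": -1.316,"grip": 0}
    - {"xyz": [9,-290,10],"yaw": -1.316,"grip": 0}
    - {"xyz": [9,-290,10],"yaw": -1.316,"grip": 0}
    - {"xyz": [9,-290,10],"yaw": -1.316,"grip": 0}
    - {"xyz": [9,-290,10],"yaw": -1.316,"grip": 0}
    - {"xyz": [9,-290,-40],"yaw": -1.316,"grip": 0}
    - {"xyz": [9,-290,-80],"yaw": -1.316,"grip": 0}
    - {"xyz": [9,-290,-80],"yaw": -1.316,"grip": 0}
    - {"xyz": [9,-290,-80],"yaw": -1.316,"grip": 0}

```text
time: 21.78
tool_pos: [0.617, 0.0348, 0.1088]
tcp_rot: [0.999, 0.052, 0.001, -0.0]
ft_force: [0.8, -0.4, -0.2]
grip_width: 0.0326
gripper_force: 60.7
```

Request:
play_rows:
  deltas:
    - {"xyz": [0,0.8,-10],"yaw": 0,"grip": 0}
    - {"xyz": [0,0.8,-20],"yaw": 0,"grip": 0}
    - {"xyz": [0,0.8,-20],"yaw": 0,"grip": 0}
    - {"xyz": [0,0.8,-20],"yaw": 0,"grip": 0.46}
    - {"xyz": [0,0.8,-20],"yaw": 0,"grip": 0.46}
    - {"xyz": [0,0.8,-20],"yaw": 0,"grip": 0.5}
    - {"xyz": [0,0.8,-20],"yaw": 0,"grip": 0.5}

```text
time: 22.65
tool_pos: [0.6159, 0.0351, 0.0873]
tcp_rot: [0.999, 0.052, -0.0, 0.0]
ft_force: [-0.1, 0.3, -0.0]
grip_width: 0.0423
gripper_force: 0.0
```

Request:
play_rows:
  deltas:
    - {"xyz": [0,0,30],"yaw": 0,"grip": 0.5}
    - {"xyz": [0,0,90],"yaw": 0,"grip": 0.6}
    - {"xyz": [-40,50,150],"yaw": 0,"grip": 1}
    - {"xyz": [-200,300,160],"yaw": 1.355,"grip": 1}
    - {"xyz": [-200,300,160],"yaw": 1.355,"grip": 1}
    - {"xyz": [-200,300,160],"yaw": 1.355,"grip": 1}
    - {"xyz": [-200,300,160],"yaw": 1.355,"grip": 1}
    - {"xyz": [-200,300,160],"yaw": 1.355,"grip": 1}
    - {"xyz": [-200,300,160],"yaw": 1.355,"grip": 1}
    - {"xyz": [-200,300,160],"yaw": 1.355,"grip": 1}
    - {"xyz": [-200,300,160],"yaw": 1.355,"grip": 1}
    - {"xyz": [-200,300,160],"yaw": 1.355,"grip": 1}
    - {"xyz": [-200,300,160],"yaw": 1.355,"grip": 1}
    - {"xyz": [-200,300,160],"yaw": 1.355,"grip": 1}

```text
time: 24.4
tool_pos: [0.416, 0.3351, 0.2475]
tcp_rot: [0.746, 0.666, 0.0, 0.0]
ft_force: [0.8, -0.0, -0.4]
grip_width: 0.0857
gripper_force: 0.0
```

```bash
python3 - <<'E'
from h import *
im,i=wsnap('w4'); b=lid(im,i,'yellow'); print(b); print([np.round(tri((148.5,226.7),x[0],'top',i),4) for x in b])
t=snap('top','top3.png'); i=camera_info('top')
for c in('yellow',): print(c,lid(t,i,c))
for c in('red','blue'):
  for x in lid(t,i,c,.034): print(c,x,'deck',np.round(w2d(np.array([x[2]])/1000),4))
E
```

```text
t 24.4 tcp [0.416  0.3351 0.2475] yaw 83.56
[([246.5, 158.9], 1310, (410.0, 350.6), (48.6, 33.5), 83.6)]
[array([0.4109, 0.3509, 0.0172])]
yellow [([282.3, 203.2], 112, (483.3, -30.6), (31.5, 28.6), -89.3), ([148.3, 226.8], 219, (411.5, 350.1), (56.2, 36.1), 83.5)]
red ([243.1, 173.8], 155, (565.0, 83.4), (48.5, 32.1), 5.9) deck [[0.0084 0.1049]]
blue ([259.9, 155.9], 150, (616.5, 35.7), (48.8, 31.5), 6.3) deck [[0.0547 0.0522]]
```

Request:
play_rows:
  deltas:
    - {"xyz": [-5.5,15.5,-60],"yaw": 0,"grip": 1}
    - {"xyz": [-5.5,15.5,-120],"yaw": 0,"grip": 1}
    - {"xyz": [-5.5,15.5,-171],"yaw": 0,"grip": 1}
    - {"xyz": [-5.5,15.5,-171],"yaw": 0,"grip": 1}
    - {"xyz": [-5.5,15.5,-171],"yaw": 0,"grip": 1}
    - {"xyz": [-5.5,15.5,-171],"yaw": 0,"grip": 0}
    - {"xyz": [-5.5,15.5,-171],"yaw": 0,"grip": 0}
    - {"xyz": [-5.5,15.5,-171],"yaw": 0,"grip": 0}
    - {"xyz": [-5.5,15.5,-171],"yaw": 0,"grip": 0}
    - {"xyz": [-5.5,15.5,-171],"yaw": 0,"grip": 0}
    - {"xyz": [-5.5,15.5,-171],"yaw": 0,"grip": 0}
    - {"xyz": [-5.5,15.5,-120],"yaw": 0,"grip": 0}
    - {"xyz": [-5.5,15.5,-70],"yaw": 0,"grip": 0}
    - {"xyz": [-5.5,15.5,-70],"yaw": 0,"grip": 0}
    - {"xyz": [-5.5,15.5,-70],"yaw": 0,"grip": 0}

```text
time: 26.38
tool_pos: [0.4104, 0.3499, 0.1769]
tcp_rot: [0.746, 0.666, -0.001, 0.0]
ft_force: [0.3, -1.0, -1.7]
grip_width: 0.0329
gripper_force: 60.5
```

Request:
play_rows:
  deltas:
    - {"xyz": [167,-371,20],"yaw": -1.355,"grip": 0}
    - {"xyz": [167,-371,20],"yaw": -1.355,"grip": 0}
    - {"xyz": [167,-371,20],"yaw": -1.355,"grip": 0}
    - {"xyz": [167,-371,20],"yaw": -1.355,"grip": 0}
    - {"xyz": [167,-371,20],"yaw": -1.355,"grip": 0}
    - {"xyz": [167,-371,20],"yaw": -1.355,"grip": 0}
    - {"xyz": [167,-371,20],"yaw": -1.355,"grip": 0}
    - {"xyz": [167,-371,20],"yaw": -1.355,"grip": 0}
    - {"xyz": [167,-371,20],"yaw": -1.355,"grip": 0}
    - {"xyz": [167,-371,20],"yaw": -1.355,"grip": 0}
    - {"xyz": [167,-371,-30],"yaw": -1.355,"grip": 0}
    - {"xyz": [167,-371,-70],"yaw": -1.355,"grip": 0}
    - {"xyz": [167,-371,-70],"yaw": -1.355,"grip": 0}
    - {"xyz": [167,-371,-70],"yaw": -1.355,"grip": 0}

```text
time: 28.12
tool_pos: [0.5784, -0.0197, 0.1087]
tcp_rot: [0.999, 0.052, 0.001, -0.0]
ft_force: [0.2, 0.3, -0.2]
grip_width: 0.0326
gripper_force: 60.4
```

Request:
play_rows:
  deltas:
    - {"xyz": [0,-1,-10],"yaw": 0,"grip": 0}
    - {"xyz": [0,-1,-20],"yaw": 0,"grip": 0}
    - {"xyz": [0,-1,-20],"yaw": 0,"grip": 0}
    - {"xyz": [0,-1,-20],"yaw": 0,"grip": 0.46}
    - {"xyz": [0,-1,-20],"yaw": 0,"grip": 0.46}
    - {"xyz": [0,-1,-20],"yaw": 0,"grip": 0.5}
    - {"xyz": [0,-1,-20],"yaw": 0,"grip": 0.5}
    - {"xyz": [0,-1,30],"yaw": 0,"grip": 0.5}
    - {"xyz": [0,-1,90],"yaw": 0,"grip": 0.8}
    - {"xyz": [-10,-1,150],"yaw": 0,"grip": 1}
    - {"xyz": [-10,-1,210],"yaw": 0,"grip": 1}
    - {"xyz": [-10,-1,240],"yaw": 0,"grip": 1}
    - {"xyz": [-10,-1,240],"yaw": 0,"grip": 1}
    - {"xyz": [-10,-1,240],"yaw": 0,"grip": 1}

```text
time: 29.88
tool_pos: [0.5669, -0.0215, 0.3462]
tcp_rot: [0.999, 0.052, -0.001, 0.0]
ft_force: [0.1, 0.4, -0.5]
grip_width: 0.0849
gripper_force: 0.0
```

```bash
python3 - <<'E'
from h import *
im,i=wsnap('w5')
for c in('red','yellow','blue'):
  for x in lid(im,i,c,.034): print(c,x,'deck',np.round(w2d(np.array([x[2]])/1000),4))
t=snap('top','top4.png'); i=camera_info('top')
for c in('red','yellow','blue'):
  for x in lid(t,i,c,.034): print(c,x,'deck',np.round(w2d(np.array([x[2]])/1000),4))
E
```

```text
t 29.88 tcp [ 0.5669 -0.0215  0.3462] yaw 5.95
red ([173.6, 149.9], 846, (565.0, 83.3), (49.8, 33.6), 6.0) deck [[0.0084 0.1048]]
red ([182.4, 212.9], 462, (478.4, 68.6), (33.8, 26.8), -84.0) deck [[-0.0793  0.099 ]]
yellow ([240.8, 165.7], 648, (549.6, -6.1), (47.6, 32.4), 6.0) deck [[-0.0161  0.0174]]
blue ([186.8, 67.7], 1619, (667.3, 70.7), (119.9, 19.1), -84.0) deck [[0.1089 0.0818]]
blue ([321.7, 67.6], 1623, (684.4, -91.7), (120.1, 19.1), -84.0) deck [[ 0.1092 -0.0815]]
blue ([212.7, 113.3], 887, (616.5, 35.7), (47.7, 33.5), 6.0) deck [[0.0547 0.0522]]
blue ([218.2, 212.9], 464, (483.6, 19.4), (33.7, 26.8), -84.0) deck [[-0.0791  0.0496]]
red ([243.1, 173.8], 155, (565.0, 83.4), (48.5, 32.1), 5.9) deck [[0.0084 0.1049]]
red ([301.7, 253.8], 181, (347.3, -86.8), (75.4, 25.3), 0.6) deck [[-0.2256 -0.0421]]
yellow ([274.5, 179.1], 164, (550.8, -6.4), (45.6, 31.3), 0.7) deck [[-0.0149  0.017 ]]
```

View pics/w5.png

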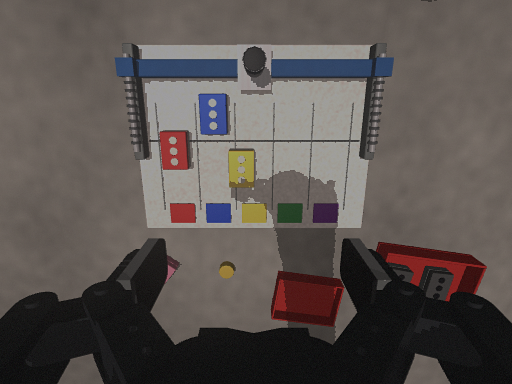

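The wrist view shows red (173,150) and blue (213,113) good in their lanes. Yellow (241,167) has been knocked to deck (-16,+17), still square, and both spent cartridges are in the tray. I regrasp yellow and put it back in the lane.

Request:
play_rows:
  deltas:
    - {"xyz": [-17,15,-60],"yaw": 0,"grip": 1}
    - {"xyz": [-17,15,-120],"yaw": 0,"grip": 1}
    - {"xyz": [-17,15,-180],"yaw": 0,"grip": 1}
    - {"xyz": [-17,15,-240],"yaw": 0,"grip": 1}
    - {"xyz": [-17,15,-257],"yaw": 0,"grip": 1}
    - {"xyz": [-17,15,-257],"yaw": 0,"grip": 1}
    - {"xyz": [-17,15,-257],"yaw": 0,"grip": 1}
    - {"xyz": [-17,15,-257],"yaw": 0,"grip": 0}
    - {"xyz": [-17,15,-257],"yaw": 0,"grip": 0}
    - {"xyz": [-17,15,-257],"yaw": 0,"grip": 0}
    - {"xyz": [-17,15,-257],"yaw": 0,"grip": 0}
    - {"xyz": [-17,15,-257],"yaw": 0,"grip": 0}
    - {"xyz": [-17,15,-257],"yaw": 0,"grip": 0}
    - {"xyz": [-17,15,-237],"yaw": 0,"grip": 0}
    - {"xyz": [5,0.7,-237],"yaw": 0,"grip": 0}
    - {"xyz": [5,0.7,-237],"yaw": 0,"grip": 0}
    - {"xyz": [5,0.7,-237],"yaw": 0,"grip": 0}

```text
time: 32.1
tool_pos: [0.572, -0.0204, 0.1107]
tcp_rot: [0.999, 0.052, -0.0, -0.0]
ft_force: [-1.1, 0.1, -1.2]
grip_width: 0.0328
gripper_force: 60.3
```

Request:
play_rows:
  deltas:
    - {"xyz": [0,-1,-12],"yaw": 0,"grip": 0}
    - {"xyz": [0,-1,-21],"yaw": 0,"grip": 0}
    - {"xyz": [0,-1,-21],"yaw": 0,"grip": 0}
    - {"xyz": [0,-1,-21],"yaw": 0,"grip": 0.46}
    - {"xyz": [0,-1,-21],"yaw": 0,"grip": 0.46}
    - {"xyz": [0,-1,-21],"yaw": 0,"grip": 0.5}
    - {"xyz": [0,-1,-21],"yaw": 0,"grip": 0.5}
    - {"xyz": [0,-1,30],"yaw": 0,"grip": 0.5}
    - {"xyz": [0,-1,90],"yaw": 0,"grip": 0.8}
    - {"xyz": [0,-1,150],"yaw": 0,"grip": 1}
    - {"xyz": [0,-1,210],"yaw": 0,"grip": 1}
    - {"xyz": [0,-1,210],"yaw": 0,"grip": 1}
    - {"xyz": [0,-1,210],"yaw": 0,"grip": 1}

```text
time: 33.72
tool_pos: [0.5721, -0.0218, 0.3199]
tcp_rot: [0.999, 0.052, -0.0, 0.0]
ft_force: [-1.2, 0.9, -1.0]
grip_width: 0.0855
gripper_force: 0.0
```

```bash
cat > chk.py <<'E'
from h import *
import sys
im,i=wsnap(sys.argv[1])
for c in('red','yellow','blue'):
  for x in lid(im,i,c,.034):
    d=w2d(np.array([x[2]])/1000)[0]
    if -.06<d[0]<.3 and abs(d[1])<.15: print(c,x,'deck',np.round(d,4))
bw=ray(i,[(255,60)],.114)[0]; j=camera_info('top'); print('knob px pred wrist',np.round(proj(i,np.r_[d2w((.11,0))[0],.114]),1))
E
python3 chk.py w6
```

```text
t 33.73 tcp [ 0.5721 -0.0218  0.3199] yaw 5.94
red ([167.6, 157.8], 963, (564.9, 83.5), (49.6, 33.9), 6.0) deck [0.0083 0.105 ]
yellow ([252.9, 162.7], 868, (569.6, -20.9), (48.0, 32.8), 6.7) deck [0.0023 0.0007]
blue ([181.3, 70.4], 1893, (667.2, 70.5), (119.9, 17.9), -84.0) deck [0.1087 0.0816]
blue ([325.1, 70.4], 1908, (684.2, -91.5), (120.8, 17.9), -84.0) deck [ 0.109  -0.0813]
blue ([209.0, 118.7], 1016, (616.8, 35.8), (48.3, 33.5), 6.0) deck [0.055  0.0522]
knob px pred wrist [[253.4  60.1]]
```

All three are in their lanes and square. Next the knob at world (677,-10.5), gripped along deck x so that the far finger hooks behind it.

Request:
play_rows:
  deltas:
    - {"xyz": [105,11.5,0],"yaw": 1.571,"grip": 1}
    - {"xyz": [105,11.5,0],"yaw": 1.571,"grip": 1}
    - {"xyz": [105,11.5,0],"yaw": 1.571,"grip": 1}
    - {"xyz": [105,11.5,0],"yaw": 1.571,"grip": 1}
    - {"xyz": [105,11.5,0],"yaw": 1.571,"grip": 1}
    - {"xyz": [105,11.5,0],"yaw": 1.571,"grip": 1}
    - {"xyz": [105,11.5,0],"yaw": 1.571,"grip": 1}
    - {"xyz": [105,11.5,0],"yaw": 1.571,"grip": 1}
    - {"xyz": [105,11.5,0],"yaw": 1.571,"grip": 1}
    - {"xyz": [105,11.5,0],"yaw": 1.571,"grip": 1}
    - {"xyz": [105,11.5,-60],"yaw": 1.571,"grip": 1}
    - {"xyz": [105,11.5,-60],"yaw": 1.571,"grip": 1}
    - {"xyz": [105,11.5,-60],"yaw": 1.571,"grip": 1}

```text
time: 35.4
tool_pos: [0.678, -0.0099, 0.2614]
tcp_rot: [0.67, 0.743, 0.0, 0.0]
ft_force: [0.2, 0.9, 1.3]
grip_width: 0.0856
gripper_force: 0.0
```

```bash
python3 - <<'E'
from h import *
im,i=wsnap('w7'); print(np.round(proj(i,np.c_[np.tile(d2w((.11,0)),(2,1)),[.114,.09]]),1))
print('j',np.round(get_obs()['joint_positions'],2))
E
```

```text
t 35.4 tcp [ 0.678  -0.0099  0.2614] yaw 95.94
[[252.6 198.8]
 [252.7 190. ]]
j [ 0.52  0.61 -0.87  1.49  0.48  1.26 -0.3 ]
```

View pics/w7.png

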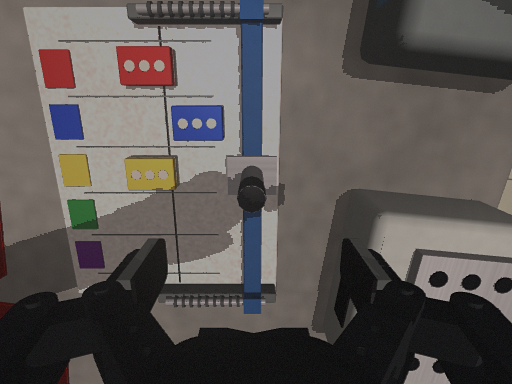

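The knob top is at (251,200), about where predicted. A grey instrument stands just behind the bar, with its edge near (340,195), so I check the clearance for the far finger.

```bash
python3 - <<'E'
from h import *
im,i=wload('w7')
print(np.round(ray(i,[(338,200),(330,260),(318,330)],0),3)); print(np.round(ray('top',[(283,97),(350,98)],0),3))
# instrument front top edge in top/side views
t=cv2.imread('pics/top4.png');s=cv2.imread('pics/side0.png')
a=cv2.resize(t[25:145,260:370],None,fx=4,fy=4);b=cv2.resize(s[115:235,110:220],None,fx=4,fy=4)
cv2.imwrite('pics/c1.png',np.hstack([a[:480,:400],b[:480,:400]]))
E
```

```text
[[ 0.782 -0.039  0.   ]
 [ 0.787 -0.12   0.   ]
 [ 0.789 -0.228  0.   ]]
[[ 0.798 -0.031  0.   ]
 [ 0.798 -0.23   0.   ]]
```

View pics/c1.png

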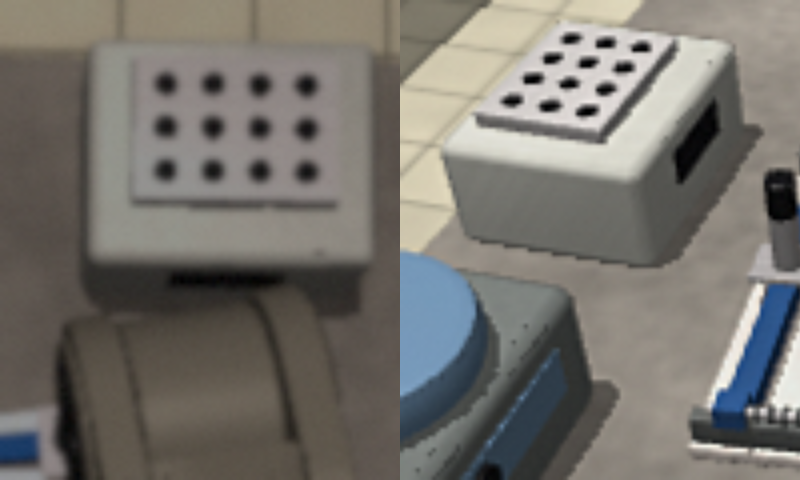

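The instrument's front edge is at x about 0.79, 110 mm beyond the knob, so there is room. I descend and grip.

Request:
play_rows:
  deltas:
    - {"xyz": [-1,0,-50],"yaw": 0,"grip": 0.7}
    - {"xyz": [-1,0,-100],"yaw": 0,"grip": 0.7}
    - {"xyz": [-1,0,-121],"yaw": 0,"grip": 0.7}
    - {"xyz": [-1,0,-121],"yaw": 0,"grip": 0.7}
    - {"xyz": [-1,0,-121],"yaw": 0,"grip": 0}
    - {"xyz": [-1,0,-121],"yaw": 0,"grip": 0}
    - {"xyz": [-1,0,-121],"yaw": 0,"grip": 0}
    - {"xyz": [-1,0,-121],"yaw": 0,"grip": 0}
    - {"xyz": [-1,0,-121],"yaw": 0,"grip": 0}
    - {"xyz": [-1,0,-121],"yaw": 0,"grip": 0}
    - {"xyz": [-1,0,-121],"yaw": 0,"grip": 0}

```text
time: 36.83
tool_pos: [0.6765, -0.0099, 0.1419]
tcp_rot: [0.669, 0.743, -0.0, 0.0]
ft_force: [-3.5, -1.3, 7.3]
grip_width: 0.0203
gripper_force: 58.8
```

Request:
play_rows:
  deltas:
    - {"xyz": [-4,-0.4,0],"yaw": 0,"grip": 0}
    - {"xyz": [-8,-0.8,0],"yaw": 0,"grip": 0}
    - {"xyz": [-12,-1.2,0],"yaw": 0,"grip": 0}
    - {"xyz": [-16,-1.6,0],"yaw": 0,"grip": 0}
    - {"xyz": [-20,-2.1,0],"yaw": 0,"grip": 0}
    - {"xyz": [-24,-2.5,0],"yaw": 0,"grip": 0}
    - {"xyz": [-28,-2.9,0],"yaw": 0,"grip": 0}
    - {"xyz": [-32,-3.3,0],"yaw": 0,"grip": 0}
    - {"xyz": [-36,-3.7,0],"yaw": 0,"grip": 0}
    - {"xyz": [-40,-4.1,0],"yaw": 0,"grip": 0}
    - {"xyz": [-44,-4.5,0],"yaw": 0,"grip": 0}
    - {"xyz": [-48,-4.9,0],"yaw": 0,"grip": 0}
    - {"xyz": [-52,-5.4,0],"yaw": 0,"grip": 0}
    - {"xyz": [-56,-5.8,0],"yaw": 0,"grip": 0}
    - {"xyz": [-60,-6.2,0],"yaw": 0,"grip": 0}
    - {"xyz": [-64,-6.6,0],"yaw": 0,"grip": 0}
    - {"xyz": [-68,-7,0],"yaw": 0,"grip": 0}
    - {"xyz": [-72,-7.4,0],"yaw": 0,"grip": 0}
    - {"xyz": [-74,-7.6,0],"yaw": 0,"grip": 0}
    - {"xyz": [-74,-7.6,0],"yaw": 0,"grip": 0}

```text
time: 39.33
tool_pos: [0.6063, -0.0173, 0.1419]
tcp_rot: [0.669, 0.743, 0.004, 0.003]
ft_force: [8.5, 0.9, 1.6]
grip_width: 0.0206
gripper_force: 59.5
```

Request:
play_rows:
  deltas:
    - {"xyz": [-3,-0.3,0],"yaw": 0,"grip": 0}
    - {"xyz": [-6,-0.6,0],"yaw": 0,"grip": 0}
    - {"xyz": [-9,-0.9,0],"yaw": 0,"grip": 0}
    - {"xyz": [-12,-1.2,0],"yaw": 0,"grip": 0}
    - {"xyz": [-14,-1.4,0],"yaw": 0,"grip": 0}
    - {"xyz": [-14,-1.4,0],"yaw": 0,"grip": 0}
    - {"xyz": [-14,-1.4,0],"yaw": 0,"grip": 0}

```text
time: 40.2
tool_pos: [0.5956, -0.0185, 0.142]
tcp_rot: [0.669, 0.743, 0.008, 0.005]
ft_force: [19.8, 2.5, -8.9]
grip_width: 0.0206
gripper_force: 60.9
```

The force jumped to 20 N, well above the 9 N spring, after 81 mm of travel, so it is at the stop. I hold and check with the camera.

Request:
play_rows:
  deltas:
    - {"xyz": [0,0,0],"yaw": 0,"grip": 0}
    - {"xyz": [0,0,0],"yaw": 0,"grip": 0}
    - {"xyz": [0,0,0],"yaw": 0,"grip": 0}
    - {"xyz": [0,0,0],"yaw": 0,"grip": 0}
    - {"xyz": [0,0,0],"yaw": 0,"grip": 0}
    - {"xyz": [0,0,0],"yaw": 0,"grip": 0}
    - {"xyz": [0,0,0],"yaw": 0,"grip": 0}
    - {"xyz": [0,0,0],"yaw": 0,"grip": 0}

```text
time: 41.2
tool_pos: [0.5956, -0.0185, 0.142]
tcp_rot: [0.669, 0.743, 0.007, 0.005]
ft_force: [18.1, 1.9, -8.8]
grip_width: 0.0206
gripper_force: 60.9
```

```bash
python3 chk.py w8
```

```text
t 41.2 tcp [ 0.5956 -0.0185  0.142 ] yaw 95.95
red ([188.0, 39.6], 5263, (550.3, 81.9), (49.7, 34.0), 6.0) deck [-0.0064  0.1049]
knob px pred wrist [[458.8 293.2]]
```

View pics/w8.png

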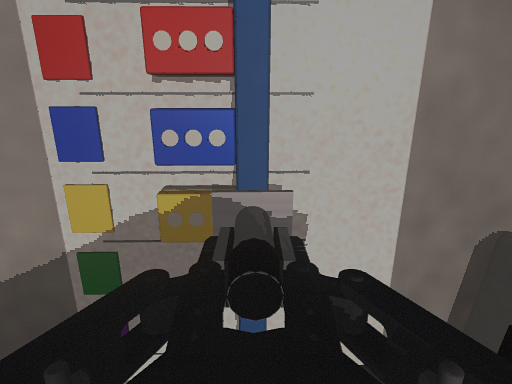

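Held at the stop. The ends of red (236,40) and blue (236,137) meet the bar squarely, and yellow sits partly under the knob's foot plate at (210,215). I guide the bar home and release it.

Request:
play_rows:
  deltas:
    - {"xyz": [6,0.6,0],"yaw": 0,"grip": 0}
    - {"xyz": [14,1.4,0],"yaw": 0,"grip": 0}
    - {"xyz": [22,2.2,0],"yaw": 0,"grip": 0}
    - {"xyz": [30,3.1,0],"yaw": 0,"grip": 0}
    - {"xyz": [38,3.9,0],"yaw": 0,"grip": 0}
    - {"xyz": [46,4.7,0],"yaw": 0,"grip": 0}
    - {"xyz": [54,5.5,0],"yaw": 0,"grip": 0}
    - {"xyz": [62,6.4,0],"yaw": 0,"grip": 0}
    - {"xyz": [70,7.2,0],"yaw": 0,"grip": 0}
    - {"xyz": [78,8,0],"yaw": 0,"grip": 0}
    - {"xyz": [84,8.6,0],"yaw": 0,"grip": 0}
    - {"xyz": [88,9,0],"yaw": 0,"grip": 0}
    - {"xyz": [88,9,0],"yaw": 0,"grip": 0}
    - {"xyz": [88,9,0],"yaw": 0,"grip": 0}
    - {"xyz": [88,9,0],"yaw": 0,"grip": 0.7}
    - {"xyz": [88,9,0],"yaw": 0,"grip": 0.7}
    - {"xyz": [88,9,0],"yaw": 0,"grip": 0.7}
    - {"xyz": [88,9,0],"yaw": 0,"grip": 0.7}
    - {"xyz": [88,9,30],"yaw": 0,"grip": 0.7}

```text
time: 43.62
tool_pos: [0.6748, -0.0107, 0.167]
tcp_rot: [0.669, 0.743, -0.002, -0.002]
ft_force: [0.3, -0.7, 0.4]
grip_width: 0.0599
gripper_force: 0.0
```

Request:
play_rows:
  deltas:
    - {"xyz": [0,0,60],"yaw": 0,"grip": 0.7}
    - {"xyz": [-20,0,120],"yaw": -0.3,"grip": 0.7}
    - {"xyz": [-105,-12,150],"yaw": -1.571,"grip": 1}
    - {"xyz": [-105,-12,150],"yaw": -1.571,"grip": 1}
    - {"xyz": [-105,-12,150],"yaw": -1.571,"grip": 1}
    - {"xyz": [-105,-12,150],"yaw": -1.571,"grip": 1}
    - {"xyz": [-105,-12,150],"yaw": -1.571,"grip": 1}
    - {"xyz": [-105,-12,150],"yaw": -1.571,"grip": 1}
    - {"xyz": [-105,-12,150],"yaw": -1.571,"grip": 1}
    - {"xyz": [-105,-12,150],"yaw": -1.571,"grip": 1}
    - {"xyz": [-105,-12,150],"yaw": -1.571,"grip": 1}
    - {"xyz": [-105,-12,150],"yaw": -1.571,"grip": 1}
    - {"xyz": [-105,-12,150],"yaw": -1.571,"grip": 1}
    - {"xyz": [-105,-12,150],"yaw": -1.571,"grip": 1}

```text
time: 45.38
tool_pos: [0.5715, -0.0222, 0.3194]
tcp_rot: [0.999, 0.052, -0.0, 0.0]
ft_force: [0.0, 0.3, 0.2]
grip_width: 0.085
gripper_force: 0.0
```

```bash
python3 chk.py w9
```

```text
t 45.38 tcp [ 0.5715 -0.0222  0.3194] yaw 5.97
red ([168.3, 169.3], 926, (550.3, 81.9), (49.4, 33.9), 6.0) deck [-0.0064  0.1049]
yellow ([252.9, 167.2], 710, (562.0, -22.3), (43.0, 32.4), 6.0) deck [-0.0054  0.0001]
blue ([180.5, 69.6], 1917, (667.2, 70.5), (120.3, 18.9), -84.0) deck [0.1087 0.0816]
blue ([325.5, 69.7], 1970, (684.3, -91.5), (120.5, 18.9), -84.0) deck [ 0.1091 -0.0813]
blue ([210.8, 168.6], 881, (556.4, 29.5), (48.1, 33.5), 6.0) deck [-0.0057  0.0522]
knob px pred wrist [[253.2  59.5]]
```

View pics/w9.png

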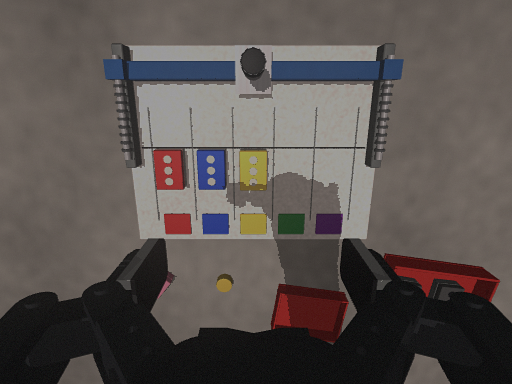

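The wrist view shows red (169,170), blue (211,170) and yellow (253,170) in an even, square row at the black line. The bar is home. I hand the job in.

```bash
python3 -c "
from bench import close_job; print(close_job())"
```

```text
the job is handed in; nothing more can be done
None
```

The job is handed in: both spent cartridges are in the larger red tray, and red, blue and yellow (the only fresh ones present) stand square and even at the black line, with the bar home after a hold at its stop. Yellow had been knocked aside and was reset before the pull; the vial and caps were never approached, though I took no final picture of them.

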